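# Fit a drive flange over the hub studs and push in its dust cap

## Robot

A 7-joint arm with a two-finger parallel gripper is mounted at the origin on a cart in front of the work surface, level with it; the furniture and walls round the work are solid. World frame = base frame: x ahead of the robot, y to its left, z up, the work surface at z = 0. Lengths are in m, angles in rad, forces in N, time in s.
With the tool pointing down it reaches from about 0.425 to 0.925 m from the base axis. Payload 6.8 kg.
Tool frame: the origin (TCP) lies at the very end of the fingers, on their centre line; the grasp point (between the pads) lies 19 mm behind it; z points along the fingers, y is the line along which they close (so a half turn about z gives the same grasp; the last joint's range is limited). The gripper opens to 85 mm and grips with 20 to 120 N. Pads are 22 mm wide; open, the fingers measure 114 mm over their backs; the gripper's body (76 mm by 85 mm) begins 54 mm behind the grasp point. The pads swing forward as they close: fully open they stand 13 mm farther back than shut.
Start: joints at [1.199, 0.477, 0.022, 1.555, -0.011, 1.109, -0.083], TCP at [0.176, -0.652, 0.203] pointing down, gripper open.
Joint ranges: [-2.96, 2.96], [-0.34, 2.1], [-1.41, 1.46], [0.24, 2.44], [-1.37, 4.51], [0.17, 1.92], [-2.96, 2.96]. Speed limits (rad/s): [2.39, 2.39, 3.14, 3.14, 3.14, 3.14, 3.14].

## Interface

Orientations are given as a unit quaternion [w, x, y, z].
In Python, from station import bot gives the robot as it stands. The module is installed in compiled form; this text tells all that it offers.
- The arm moves only by the shell command python3 -m jog 'ROWS' [OPENING] [FORCE]. ROWS is JSON, a list of rows, each a list of 4 numbers: the shift along the tool's x, y, z in cm, then the turn about the tool's z in rad. In form: [[x, y, z, spin], ...]. A call has 1 to 20 rows; each row is the pose to reach, as a shift and turn from the pose commanded when the call began, along the tool's axes at that moment; what a row does not reach only later rows make up. A row lasts 1/12 s, in which the tool goes at most 41.7 mm and 7.16 degrees, less where a joint would pass 70% of its speed; a pose out of reach is approached as far as the arm can. A call with a gripper value outside its range is refused whole. OPENING is the closure, from -1 (fully open) to 1 (shut), set as the call begins (- or left out, the last holds). The fingers move at their own pace and stop on an object; FORCE is the grip in N (left out, the last holds). Time passes only in rows, so rows that repeat a pose let the fingers close. It gives the time, the measured TCP pose, the force, the opening and the grip force at its end, in the units of the state.
- bot.get_obs(): the state, without advancing time (a new reading comes with each control period).
- bot.read_camera(name): name is "side" or "top"; returns a dict with "pixels" (400x640x3 uint8, red, green, blue), "depth" (400x640 float32, m along the optical axis (not along the pixel's ray), 0 where there is no reading), "fovy" (degrees; the focal length in pixels is half the picture's height over the tangent of half this angle, whatever the lens; pixels are square), "cx", "cy" (the principal point, pixels), "pose" (4x4, takes a point from camera to world coordinates). Camera axes: x right, y down, z forward; pixel columns grow to the right and rows downward; lengths in m; the calibration is good to about 2 mm. A picture is of the moment at which its call begins.
- bot.hand_in(): hands the job in; it is judged then, once.
The state is a dict: "t": time; "q": joint angles; "joint_vel": joint speeds; "joint_torque": joint torques, N m; "eef_pos": TCP position; "tool_rot": TCP orientation; "contact_force": force on the tool from outside, world axes, zero at the start; "torque": the same for the moment, N m; "gripper_width": opening from 0.0 (shut) to 1.0 (fully open); "grasp_force": force on a finger pad.
Only numpy, scipy, OpenCV 4.12 (cv2) and the standard library are available. Lean on these libraries where they do the work, as an engineer would, in place of code of your own. Each camera call takes 0.05 s, during which the arm holds its last target. There are 200 camera calls.

## Task

Fit the loose drive flange onto the studded wheel hub, boss upwards: put its bore over the hub nose, turn it gently under a light push until all five holes find the studs, and let it down slowly, flat against the hub face, without forcing or dropping it on. Then take the dust cap and push it fully home in the mouth of the flange's boss. Let go of everything and leave the paint marker and the pliers where they lie.

Things in the scene. Friction and masses are not known exactly. Their poses are not given: they have to be found in the camera images.
- stub_axle: Fixed stub axle carrying the wheel hub: dark 100 mm square plate, 10 mm thick, bolted to the bench, with an upright axle. Origin on the axle's axis at bench level, z up. The dark hub on it can turn against a stiff bearing (yields at about 0.8 N m). The hub's angle, so where its studs stand round the axis, varies and is NOT given by this pose: see it in a picture or find it by feel.
- hub_seat (a point): Centre of the hub's flat round top face (118 mm diameter), 68 mm above the stub axle's origin: the seat of the drive flange. A bright nose rises from it on the axis: 34 mm diameter up to 24 mm above the face, then coned to 25 mm diameter at 28.5 mm, with a small nut on top up to 32.5 mm. Threads and face are bruised by over 80 N: touch down at 20 mm/s or slower.
- stud_ends (a point): Point on the hub's axis level with the ends of its five studs, 20 mm above the hub face. The studs are threaded, upright, 10 mm diameter with bevelled ends, evenly spaced (72 degrees) on a circle of 48 mm radius about the axis.
- drive_flange: Loose bright steel flange, about 0.7 kg, lying boss up. Origin: centre of its underside, z up. Disc 120 mm diameter, 10 mm thick; five 13 mm through holes evenly spaced (72 degrees) on a circle of 48 mm radius, the first on its +x axis; 36 mm bore right through. The bore passes the nose first; then the disc lands on the stud ends unless the holes line up. Fully down, this origin is at hub_seat.
- boss_end (a point): Centre of the upper end of the drive flange's round boss, 44 mm above the flange's underside. The boss is 56 mm in diameter and is the place to grip; keep the fingertips at least 22 mm above the underside of the flange, so that they clear the stud ends, which stand 10 mm proud of the disc once it is on. The mouth of the 36 mm bore, for the dust cap, is here.
- dust_cap: Loose plain aluminium dust cap, about 0.09 kg, standing on a small tin. Origin: centre of its underside, z up. Skirt 31 mm diameter, 10 mm high, with three sprung lugs round it (39 mm across); rim 46 mm diameter from 10 to 13 mm; round crown 30 mm diameter up to 30 mm, to be gripped. Skirt and lugs go into the mouth of the flange's bore; the lugs resist, so push with 8 to 15 N.
- cap_rim (a point): Centre of the underside of the dust cap's rim, 10 mm above the cap's origin. The cap is home when this point is at boss_end, the rim lying on the end of the boss.
- marker: A white paint marker with a red cap, 132 mm long, lying behind the tin. Not to be moved. Origin: under its middle, its length along y.
- pliers: Pliers, 190 mm long, lying at the left behind the castings. Not to be moved. Origin: under their middle, their length along y.
- tin: Shut dark green parts tin, 73 x 96 mm and 38 mm high, which stays where it is; the dust cap stands on its lid. Origin: centre of its underside, long side along its y.

How it is judged:
By the outcome, as a careful person would: the job done as asked, in the order asked, and still so for the second after the job is handed in, with the robot touching nothing.
It also fails if it takes over 72 s, if anything falls off the work surface, if the arm or the gripper's body presses on something with over 40 N, if the wrist force passes 120 N, or if a joint passes its speed limit or range.

## Working session

There is one attempt and no reset: what is moved stays moved. The work goes in short steps, Python scripts to look and compute and a shell command to move; the robot and the scene stay as the last step left them, time stands still between calls to the robot, and variables do not carry over. Pictures are saved under pics/ and viewed, at most 10 in all, crops included, and the job is handed in when it is done.

```bash
mkdir -p pics; cat > h.py <<'E'
import numpy as np,cv2
from station import bot
def cam(n):
    c=bot.read_camera(n); np.savez(f'{n}.npz',**{k:np.array(v) for k,v in c.items()}); return c
def load(n): return np.load(f'{n}.npz')
def w(c,u,v,d=None):
    f=200/np.tan(np.radians(float(c['fovy']))/2)
    if d is None:
        p=c['depth'][int(v)-1:int(v)+2,int(u)-1:int(u)+2]; d=np.median(p[p>0])
    r=np.array([(u-c['cx'])/f*d,(v-c['cy'])/f*d,d,1]); return (c['pose']@r)[:3]
def cloud(c):
    f=200/np.tan(np.radians(float(c['fovy']))/2)
    v,u=np.mgrid[:400,:640];d=c['depth']
    P=np.stack([(u-c['cx'])/f*d,(v-c['cy'])/f*d,d,np.ones_like(d)],-1)@c['pose'].T
    P[d==0]=np.nan
    return P[...,:3]
def proj(c,p):
    q=np.linalg.inv(c['pose'])@np.append(p,1); f=200/np.tan(np.radians(float(c['fovy']))/2)
    return q[0]/q[2]*f+c['cx'],q[1]/q[2]*f+c['cy']
def save(n,im): cv2.imwrite('pics/'+n,np.ascontiguousarray(im[...,::-1]))
E
python3 - <<'E'
from h import *
a=cam('top');b=cam('side')
save('a.png',np.vstack([a['pixels'],b['pixels']])[:, :][::1,::1] if 0 else cv2.resize(np.vstack([a['pixels'],b['pixels']]),(480,600)))
for c in(a,b): print(c['fovy'],c['cx'],c['cy'],c['pose'])
o=bot.get_obs();print(o)
E
```

```text
52.17462204961234 323.05772524581994 198.93422883275298 [[ 0.00980106 -0.98904514  0.14728762  0.43285936]
 [-0.99994863 -0.00931375  0.00399785 -0.1310474 ]
 [-0.00258226 -0.14731924 -0.98908562  0.91691199]
 [ 0.          0.          0.          1.        ]]
48.67090542103942 309.5053985459103 194.6956473106327 [[-0.97088729 -0.1366856   0.19671025  0.37172845]
 [-0.23890642  0.61209253 -0.75383451  0.55188791]
 [-0.01736655 -0.77888368 -0.62692792  0.65944896]
 [ 0.          0.          0.          1.        ]]
{'t': 0.1, 'q': array([ 1.19891781,  0.47771315,  0.02236278,  1.55633109, -0.01152468,
        1.10931335, -0.08309559]), 'joint_vel': array([ 0.00035843, -0.00086786,  0.0006377 , -0.00330096, -0.00036364,
        0.00068836, -0.00046685]), 'joint_torque': array([ 4.58036826e-03, -5.97757101e+01,  1.61390428e+00, -2.81955117e+01,
        1.28072704e-02,  4.97843575e-03, -8.40645697e-06]), 'eef_pos': array([ 0.17582508, -0.65110342,  0.20203531]), 'tool_rot': array([-8.02603857e-04,  9.91315158e-01,  1.31505086e-01, -1.59871725e-04]), 'contact_force': array([ 0.2407863 , -0.09716465,  0.11533668]), 'torque': array([ 0.02671687, -0.07135548,  0.02671771]), 'grasp_force': 0.0, 'gripper_width': 1.0018007323029137}
```

View pics/a.png

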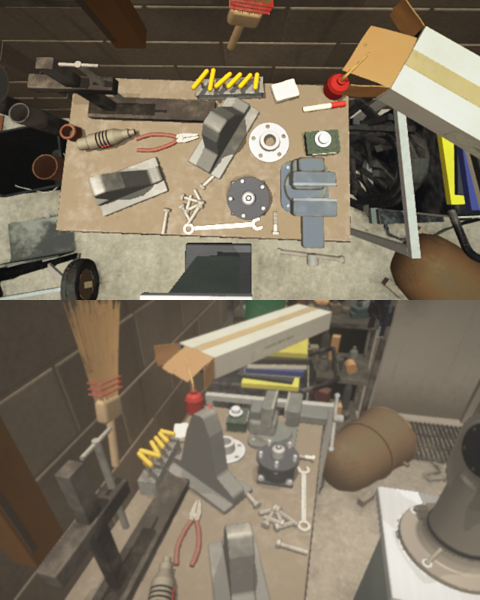

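The top view shows the hub at about (331,264), the flange at (360,188) and the cap on its tin at (428,187). In the side view the casting partly hides the flange. Next I'll enlarge crops of both views.

```bash
python3 - <<'E'
from h import *
a=load('top');b=load('side')
A=cv2.resize(a['pixels'][140:310,290:480],None,fx=3.5,fy=3.5,interpolation=cv2.INTER_CUBIC)
save('b.png',A)
B=cv2.resize(b['pixels'][130:270,270:420],None,fx=4,fy=4,interpolation=cv2.INTER_CUBIC)
save('c.png',B)
for n,(u,v) in dict(hub=(331,264),fl=(360,188),cap=(428,187)).items():
    P=cloud(a)[v-35:v+35,u-35:u+35]; z=P[...,2]; print(n,np.histogram(z[~np.isnan(z)],np.arange(-.005,.15,.005)))
E
```

```text
hub (array([1153,  943,  127,   41,    6,    0,    0,    0,    0,    0,    0,
          0,    0,   63, 2026,  182,    4,    7,   89,   88,  124,   18,
          0,    0,    0,    0,    0,    0,    0,    0]), array([-0.005,  0.   ,  0.005,  0.01 ,  0.015,  0.02 ,  0.025,  0.03 ,
        0.035,  0.04 ,  0.045,  0.05 ,  0.055,  0.06 ,  0.065,  0.07 ,
        0.075,  0.08 ,  0.085,  0.09 ,  0.095,  0.1  ,  0.105,  0.11 ,
        0.115,  0.12 ,  0.125,  0.13 ,  0.135,  0.14 ,  0.145]))
fl (array([1365, 1116,  783,  902,  246,   32,   15,   20,   19,  265,   47,
          6,    0,    5,    2,    7,   16,   24,    4,    0,    0,    0,
          0,    0,    0,    0,    0,    0,    0,    0]), array([-0.005,  0.   ,  0.005,  0.01 ,  0.015,  0.02 ,  0.025,  0.03 ,
        0.035,  0.04 ,  0.045,  0.05 ,  0.055,  0.06 ,  0.065,  0.07 ,
        0.075,  0.08 ,  0.085,  0.09 ,  0.095,  0.1  ,  0.105,  0.11 ,
        0.115,  0.12 ,  0.125,  0.13 ,  0.135,  0.14 ,  0.145]))
cap (array([1518, 1398,   18,   19,   17,   14,   12,   27,  849,  146,   45,
        138,   10,   18,  133,   11,    5,   25,    5,    7,    4,    8,
          2,   45,  385,   16,    0,    0,    0,    0]), array([-0.005,  0.   ,  0.005,  0.01 ,  0.015,  0.02 ,  0.025,  0.03 ,
        0.035,  0.04 ,  0.045,  0.05 ,  0.055,  0.06 ,  0.065,  0.07 ,
        0.075,  0.08 ,  0.085,  0.09 ,  0.095,  0.1  ,  0.105,  0.11 ,
        0.115,  0.12 ,  0.125,  0.13 ,  0.135,  0.14 ,  0.145]))
```

View pics/b.png

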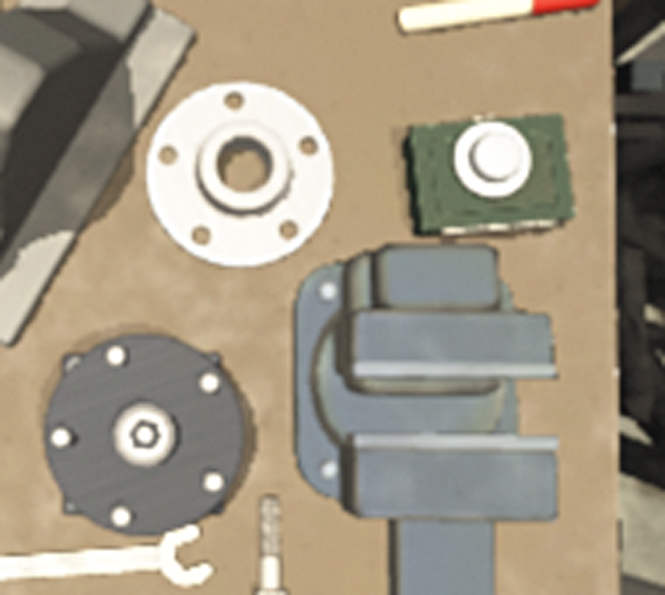

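View pics/c.png

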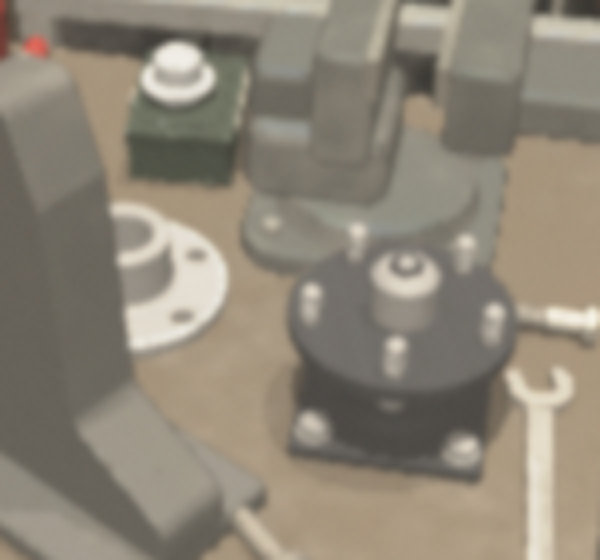

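Top crop (x3.5): the flange holes are at (234,101), (309,146), (289,230), (202,236) and (168,155). The stud ends are at (116,355), (210,382), (213,482), (121,516) and (61,438), with the cap crown near (498,155). Side crop (x4): the stud ends are at (357,230), (466,242), (494,311), (396,342) and (312,290), and the crown is at (180,53).

```bash
python3 - <<'E'
from h import *
from scipy.optimize import least_squares
a=load('top');b=load('side')
ta=lambda p:(290+(p[0]+.5)/3.5-.5,140+(p[1]+.5)/3.5-.5)
tb=lambda p:(270+(p[0]+.5)/4-.5,130+(p[1]+.5)/4-.5)
def ray(c,u,v): o=c['pose'][:3,3]; return o,w(c,u,v,1.)-o
def atz(c,u,v,z): o,d=ray(c,u,v); return o+d*(z-o[2])/d[2]
def tri(p,q):
    o1,d1=ray(a,*ta(p));o2,d2=ray(b,*tb(q))
    s=np.linalg.lstsq(np.c_[d1,-d2],o2-o1,rcond=None)[0]
    x,y=o1+d1*s[0],o2+d2*s[1]; return (x+y)/2,np.linalg.norm(x-y)
ST=[(116,355),(210,382),(213,482),(121,516),(61,438)]
HO=[(234,101),(309,146),(289,230),(202,236),(168,155)]
def fit(P,name):
    P=np.array(P)[:,:2]
    def res(x):
        an=x[2]-np.arange(5)*2*np.pi/5
        return (x[:2]+.048*np.c_[np.cos(an),np.sin(an)]-P).ravel()
    m=P.mean(0);r=P[0]-m; s=least_squares(res,[*m,np.arctan2(r[1],r[0])])
    print(name,s.x[:2],np.degrees(s.x[2])%72,'rms',np.sqrt((s.fun**2).mean()),'rad',np.linalg.norm(P-m,axis=1))
fit([atz(a,*ta(p),.088) for p in ST],'studs top')
fit([atz(a,*ta(p),.010) for p in HO],'holes top')
SB=[(312,290),(357,230),(466,242),(494,311),(396,342)]
# order of side view: find by projection
import itertools
pr=[proj(b,atz(a,*ta(p),.088)) for p in ST]
used=[];
for p,q in zip(ST,pr):
    k=min(SB,key=lambda s:np.hypot(*np.subtract(tb(s),q))); print('pred',np.round(q,1),'seen',np.round(tb(k),1),'tri',*tri(p,k)); used.append(atz(b,*tb(k),.088))
fit(used,'studs side')
print('nut',tri((145,434),(406,262)),atz(a,*ta((145,434)),.1005))
print('cap crown',tri((498,155),(180,49)),atz(a,*ta((498,155)),.068))
print('holes',tri((309,146),(197,256)),tri((289,230),(182,317)))
print('boss mouth',tri((245,165),(130,232)),atz(a,*ta((245,166)),.044))
# depth-based
for n,c in(('top',a),('side',b)):
    P=cloud(c)
    for nm,ctr,r,z0,z1 in(('hubface',(.47,-.15),.1,.064,.072),('boss',(.6,-.2),.07,.040,.048),('crown',(.6,-.33),.05,.062,.074)):
        pass
E
```

```text
studs top [ 0.42519212 -0.1445838 ] 20.483195443443133 rms 0.00030706665225781264 rad [0.04798018 0.04819694 0.04747089 0.04775669 0.04768128]
holes top [ 0.59090817 -0.20659161] 4.514996489368533 rms 0.00022263379704446154 rad [0.04771135 0.04794217 0.04787291 0.04775256 0.0480394 ]
pred [347.6 202.4] seen [347.6 202.1] tri [ 0.47021108 -0.12799038  0.08868319] 6.026244835200543e-05
pred [359.2 187.2] seen [358.9 187.1] tri [ 0.45556038 -0.1822087   0.08820288] 0.000612255548329229
pred [386.3 190.4] seen [386.1 190.1] tri [ 0.39895088 -0.18391635  0.08859795] 0.0004617851350142124
pred [393.4 207.6] seen [393.1 207.4] tri [ 0.37951105 -0.13171351  0.08865207] 0.0005432331089384207
pred [369.1 215.8] seen [368.6 215.1] tri [ 0.42312542 -0.09699633  0.08964397] 0.0010246643634058445
studs side [ 0.42580794 -0.1454362 ] 20.43436931434532 rms 0.0005536079167896461 rad [0.04755511 0.0476983  0.04738926 0.04781323 0.04666162]
nut (array([ 0.425734  , -0.14479309,  0.1013471 ]), np.float64(0.0005696699471433638)) [ 0.42544251 -0.14483196  0.1005    ]
cap crown (array([ 0.59217466, -0.35510675,  0.07559659]), np.float64(0.0002894675955835421)) [ 0.5934662 -0.3571451  0.068    ]
holes (array([ 5.84719159e-01, -2.53691797e-01, -1.45487605e-04]), np.float64(0.05211965351170087)) (array([ 0.5637991 , -0.24367789, -0.04424807]), np.float64(0.004241913698476848))
boss mouth (array([ 0.58818898, -0.20665304,  0.04622525]), np.float64(0.0032864986508510103)) [ 0.58961284 -0.20662993  0.044     ]
```

```bash
python3 - <<'E'
from h import *
a=load('top');b=load('side')
Pa,Pb=cloud(a).reshape(-1,3),cloud(b).reshape(-1,3)
for n,P in(('top',Pa),('side',Pb)):
    P=P[~np.isnan(P[:,0])]
    for nm,ctr,r,z0,z1 in(('hubface',(.4255,-.145),.075,.062,.074),('boss',(.59,-.2066),.045,.036,.05),('crown',(.593,-.357),.04,.06,.08),('capcrownfull',(.593,-.357),.04,.053,.08),('lid',(.593,-.357),.04,.03,.044)):
        s=P[(np.hypot(P[:,0]-ctr[0],P[:,1]-ctr[1])<r)&(P[:,2]>z0)&(P[:,2]<z1)]
        if len(s)>20: 
            c,rr=cv2.minEnclosingCircle(s[:,:2].astype(np.float32)); print(n,nm,len(s),'mean',s.mean(0).round(4),'med z',np.median(s[:,2]).round(4),'circ',np.round(c,4),round(rr,4))
P=np.vstack([Pa,Pb]);P=P[~np.isnan(P[:,0])]
def ob(ctr,rmin,zmin):
    d=P[:,:2]-ctr;r=np.hypot(*d.T);an=np.degrees(np.arctan2(d[:,1],d[:,0]))
    for k in range(-180,180,30):
        m=(an>=k)&(an<k+30)&(P[:,2]>zmin)&(r>rmin)&(r<.25)
        if m.sum()>3: print(ctr,zmin,'ang',k,'nearest',np.percentile(r[m],1).round(3),'zmax',np.percentile(P[m,2],99).round(3))
ob((.590,-.2066),.066,.02);ob((.590,-.2066),.03,.085);ob((.593,-.357),.03,.06);ob((.4255,-.145),.065,.09)
E
```

```text
top hubface 2271 mean [ 0.4256 -0.1453  0.0679] med z 0.0679 circ [ 0.426  -0.1454] 0.059
top boss 323 mean [ 0.5917 -0.2068  0.0433] med z 0.0434 circ [ 0.5918 -0.2069] 0.0282
top crown 161 mean [ 0.5944 -0.3576  0.0674] med z 0.0677 circ [ 0.5948 -0.3583] 0.015
top capcrownfull 196 mean [ 0.5935 -0.3569  0.0652] med z 0.0673 circ [ 0.5946 -0.3583] 0.0224
top lid 610 mean [ 0.5862 -0.3547  0.0385] med z 0.0386 circ [ 0.593 -0.357] 0.04
side hubface 1414 mean [ 0.4246 -0.1354  0.0686] med z 0.0687 circ [ 0.4248 -0.1449] 0.0609
side boss 159 mean [ 0.5794 -0.2074  0.0428] med z 0.0437 circ [ 0.5898 -0.2076] 0.0286
side crown 86 mean [ 0.5944 -0.3542  0.0673] med z 0.0684 circ [ 0.5954 -0.3572] 0.0156
side capcrownfull 137 mean [ 0.5938 -0.3522  0.0629] med z 0.0645 circ [ 0.594  -0.3566] 0.0221
side lid 277 mean [ 0.5856 -0.3456  0.0397] med z 0.0399 circ [ 0.5921 -0.3566] 0.0398
(0.59, -0.2066) 0.02 ang -180 nearest 0.111 zmax 0.147
(0.59, -0.2066) 0.02 ang -150 nearest 0.088 zmax 0.147
(0.59, -0.2066) 0.02 ang -120 nearest 0.11 zmax 0.12
(0.59, -0.2066) 0.02 ang -90 nearest 0.108 zm
[... 1145 characters left out ...]
0.593, -0.357) 0.06 ang -60 nearest 0.136 zmax 0.176
(0.593, -0.357) 0.06 ang -30 nearest 0.126 zmax 0.183
(0.593, -0.357) 0.06 ang 30 nearest 0.235 zmax 0.088
(0.593, -0.357) 0.06 ang 60 nearest 0.24 zmax 0.163
(0.593, -0.357) 0.06 ang 90 nearest 0.225 zmax 0.071
(0.593, -0.357) 0.06 ang 120 nearest 0.079 zmax 0.147
(0.593, -0.357) 0.06 ang 150 nearest 0.071 zmax 0.147
(0.4255, -0.145) 0.09 ang -150 nearest 0.161 zmax 0.133
(0.4255, -0.145) 0.09 ang -120 nearest 0.111 zmax 0.147
(0.4255, -0.145) 0.09 ang -90 nearest 0.116 zmax 0.147
(0.4255, -0.145) 0.09 ang -60 nearest 0.129 zmax 0.142
(0.4255, -0.145) 0.09 ang 0 nearest 0.155 zmax 0.239
(0.4255, -0.145) 0.09 ang 30 nearest 0.15 zmax 0.237
```

```bash
cat >> h.py <<'E'
from scipy.spatial.transform import Rotation as R
def rel(p,yaw=None):
    """target world TCP p, tool-x yaw deg -> tool cm and spin"""
    o=bot.get_obs();q=o['tool_rot'];M=R.from_quat([q[1],q[2],q[3],q[0]]).as_matrix()
    y=np.degrees(np.arctan2(M[1,0],M[0,0]));d=M.T@(np.array(p)-o['eef_pos'])*100
    sp=0 if yaw is None else -np.radians((yaw-y+180)%360-180)
    print('t',round(o['t'],2),'pos',o['eef_pos'].round(4),'yaw',y.round(2),'tilt z',M[:,2].round(4),'F',o['contact_force'].round(1),'T',o['torque'].round(2),'gw',round(o['gripper_width'],3),'gf',round(o['grasp_force'],1),'q7',o['q'][6].round(2)); print('-> cm',d.round(2),'spin',round(sp,3))
E
python3 - <<'E'
from h import *
P=np.vstack([cloud(load(n)).reshape(-1,3) for n in('top','side')]);P=P[~np.isnan(P[:,0])]
s=np.array([.176,-.652]);e=np.array([.5908,-.2068])
L=np.linalg.norm(e-s);d=(e-s)/L;t=(P[:,:2]-s)@d;n=abs((P[:,:2]-s)@[-d[1],d[0]])
for k in np.arange(0,L+.1,.05):
    m=(n<.13)&(abs(t-k)<.05);z=P[m,2];print(round(k,2),np.percentile(z,99.5).round(3) if m.sum()>5 else None,end=' | ')
rel([.5908,-.2068,.20],15.1)
E
```

```text
0.0 0.357 | 0.05 0.355 | 0.1 -0.059 | 0.15 -0.058 | 0.2 0.001 | 0.25 0.151 | 0.3 0.151 | 0.35 0.147 | 0.4 0.147 | 0.45 0.147 | 0.5 0.147 | 0.55 0.13 | 0.6 0.07 | 0.65 0.237 | 0.7 0.239 | t 0.1 pos [ 0.1758 -0.6511  0.202 ] yaw 15.11 tilt z [-5.0e-04  1.5e-03 -1.0e+00] F [ 0.2 -0.1  0.1] T [ 0.03 -0.07  0.03] gw 1.002 gf 0.0 q7 -0.08
-> cm [ 51.65 -32.07   0.25] spin 0.0
```

```bash
python3 -m jog '[[51.6,-32,0,0],[51.6,-32,0,0],[51.6,-32,0,0],[51.6,-32,0,0],[51.6,-32,0,0],[51.6,-32,0,0],[51.6,-32,0,0],[51.6,-32,0,0],[51.6,-32,0,0],[51.6,-32,0,0],[51.6,-32,0,0],[51.6,-32,0,0],[51.6,-32,0,0],[51.6,-32,0,0],[51.6,-32,0,0],[51.6,-32,0,0],[51.6,-32,0,0],[51.6,-32,0,0]]' -1 60; python3 -c "
from h import *
rel([.5908,-.2068,.0235],15.1)"
```

```text
t: 1.6
eef_pos: [0.5898, -0.2092, 0.2024]
tool_rot: [0.0, 0.991, 0.131, -0.001]
contact_force: [-0.7, -0.5, -0.0]
gripper_width: 0.998
grasp_force: 0.0
t 1.6 pos [ 0.5898 -0.2092  0.2024] yaw 15.06 tilt z [-1.5e-03 -6.0e-04 -1.0e+00] F [-0.7 -0.5 -0. ] T [-0.07 -0.04  0.  ] gw 0.998 gf 0.0 q7 -1.14
-> cm [ 0.19 -0.21 17.88] spin -0.001
```

```bash
python3 -m jog '[[0.1,-0.1,4,0],[0.1,-0.1,8,0],[0.1,-0.1,12,0],[0.1,-0.1,15,0],[0.1,-0.1,16.5,0],[0.1,-0.1,17.4,0],[0.1,-0.1,17.9,0],[0.1,-0.1,17.9,0],[0.1,-0.1,17.9,0]]'; python3 -c "
from h import *
rel([.5908,-.2068,.0235],15.1)"
```

```text
t: 2.35
eef_pos: [0.5921, -0.2079, 0.0251]
tool_rot: [0.001, 0.991, 0.131, 0.001]
contact_force: [-0.1, 0.2, -0.2]
gripper_width: 1.002
grasp_force: 0.0
t 2.35 pos [ 0.5921 -0.2079  0.0251] yaw 15.05 tilt z [ 1.7e-03 -8.0e-04 -1.0e+00] F [-0.1  0.2 -0.2] T [ 0.   -0.01 -0.02] gw 1.002 gf 0.0 q7 -1.19
-> cm [-0.09 -0.14  0.16] spin -0.001
```

```bash
python3 -m jog '[[0,-0.1,0.1,0],[0,-0.1,0.1,0],[0,-0.1,0.1,0],[0,-0.1,0.1,0],[0,-0.1,0.1,0],[0,-0.1,0.1,0],[0,-0.1,0.1,0],[0,-0.1,0.1,0],[0,-0.1,0.1,0],[0,-0.1,0.1,0]]' 1 70; python3 -c "
from h import *
rel([.5908,-.2068,.0235],15.1)"
```

```text
t: 3.18
eef_pos: [0.5911, -0.206, 0.0228]
tool_rot: [-0.0, 0.991, 0.132, -0.0]
contact_force: [-0.3, 0.2, 1.5]
gripper_width: 0.001
grasp_force: 0.0
t 3.18 pos [ 0.5911 -0.206   0.0228] yaw 15.11 tilt z [-1.e-04  0.e+00 -1.e+00] F [-0.3  0.2  1.5] T [-0.02  0.03  0.  ] gw 0.001 gf 0.0 q7 -1.19
-> cm [-0.05  0.07 -0.07] spin 0.0
```

```bash
python3 - <<'E'
from h import *
a=cam('top');b=cam('side')
save('d.png',np.vstack([cv2.resize(a['pixels'][130:280,290:490],(400,300)),cv2.resize(b['pixels'][100:250,230:430],(400,300))]))
E
```

```text
(no output)
```

View pics/d.png

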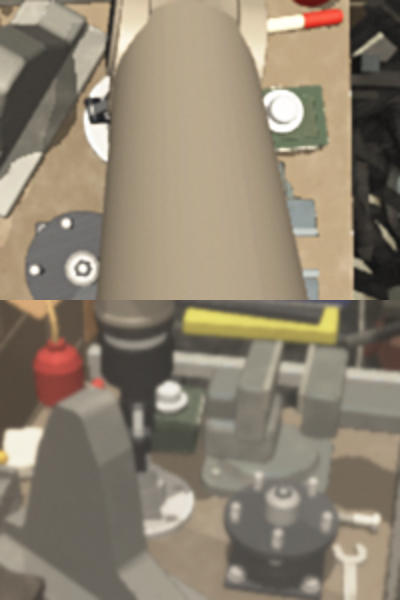

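```bash
python3 - <<'E'
from h import *
rel([.5908,-.2068,.0235],15.1)
a=cam('top');b=cam('side')
P=np.vstack([cloud(a).reshape(-1,3),cloud(b).reshape(-1,3)]);P=P[~np.isnan(P[:,0])]
# points in tool y/z frame near gripper
th=np.radians(15.1);y=np.array([np.sin(th),-np.cos(th)]);x=np.array([np.cos(th),np.sin(th)])
d=P[:,:2]-[.5911,-.206];X=d@x;Y=d@y
for z in np.arange(.02,.2,.01):
    m=(abs(X)<.03)&(abs(Y)<.1)&(abs(P[:,2]-z)<.005);
    if m.sum()>3: print(round(z,3),m.sum(),'y',np.percentile(Y[m],[1,25,50,75,99]).round(3))
A=cv2.resize(b['pixels'][100:240,270:370],(500,590*1),interpolation=cv2.INTER_CUBIC);save('e.png',np.hstack([A,]))
E
```

```text
t 3.28 pos [ 0.5912 -0.206   0.0229] yaw 15.11 tilt z [-0.  0. -1.] F [ 0.6  0.2 -0.2] T [-0.03 -0.01  0.05] gw -0.001 gf 0.0 q7 -1.19
-> cm [-0.06  0.07 -0.06] spin 0.0
0.02 112 y [-0.1   -0.092 -0.026 -0.012  0.023]
0.03 71 y [-0.027 -0.023 -0.017  0.017  0.022]
0.04 102 y [-0.027 -0.022 -0.014  0.003  0.019]
0.05 30 y [-0.023 -0.019 -0.005  0.009  0.021]
0.06 17 y [-0.012 -0.011 -0.009 -0.006 -0.001]
0.07 25 y [-0.014 -0.013 -0.011 -0.007 -0.004]
0.08 25 y [-0.013 -0.012 -0.01  -0.009 -0.003]
0.09 4 y [-0.014 -0.013 -0.012 -0.01  -0.01 ]
0.1 18 y [-0.031 -0.029 -0.028 -0.026 -0.006]
0.11 10 y [-0.038 -0.035 -0.031 -0.03   0.028]
0.12 40 y [-0.049 -0.046 -0.03  -0.013  0.012]
0.13 42 y [-0.056 -0.049 -0.023 -0.015 -0.003]
0.14 164 y [-0.062 -0.058 -0.053 -0.042 -0.012]
0.15 156 y [-0.059 -0.053 -0.046 -0.019  0.011]
0.16 84 y [-0.042 -0.039 -0.037 -0.016  0.007]
0.17 55 y [-0.039 -0.037 -0.035 -0.034 -0.028]
0.18 69 y [-0.037 -0.036 -0.034 -0.032 -0.021]
0.19 122 y [-0.038 -0.035 -0.032 -0.029 -0.022]
```

View pics/e.png

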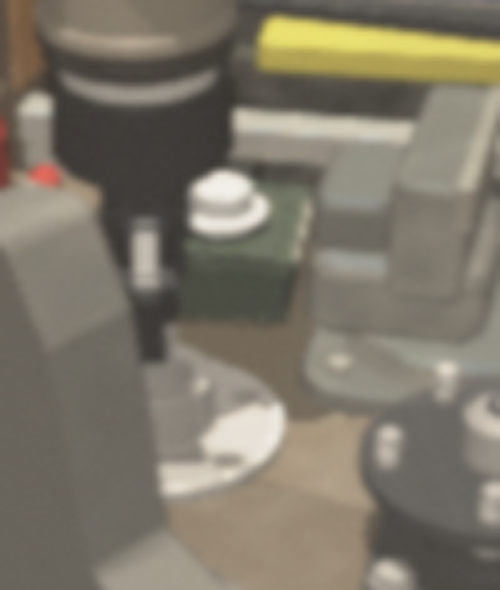

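The side crop shows the fingers shut, pointing down into the boss's bore around (155,330). The flange is still flat, so there is no grip. I'll lift out, open the gripper and check it.

```bash
python3 -m jog '[[0,0,-1.5,0],[0,0,-4,0],[0,0,-7,0],[0,0,-10,0],[0,0,-10,0]]'; python3 -m jog '[[0,0,0,0],[0,0,0,0],[0,0,0,0]]' -1; python3 - <<'E'
from h import *
rel([.5908,-.2068,.0235],15.1)
a=cam('top');b=cam('side')
P=cloud(b).reshape(-1,3);P=P[~np.isnan(P[:,0])]
o=bot.get_obs()['eef_pos']
th=np.radians(15.1);y=np.array([np.sin(th),-np.cos(th)]);x=np.array([np.cos(th),np.sin(th)])
d=P[:,:2]-o[:2];X=d@x;Y=d@y
for z in np.arange(.02,.22,.01):
    m=(abs(X)<.04)&(abs(Y)<.1)&(abs(P[:,2]-z)<.005);
    if m.sum()>3: print(round(z,3),m.sum(),'y',np.percentile(Y[m],[1,25,50,75,99]).round(3))
save('f.png',np.vstack([cv2.resize(a['pixels'][130:280,290:490],(400,300)),cv2.resize(b['pixels'][60:210,230:430],(400,300))]))
E
```

```text
t: 3.8
eef_pos: [0.5952, -0.207, 0.1293]
tool_rot: [0.002, 0.991, 0.131, 0.005]
contact_force: [1.6, 0.0, 0.7]
gripper_width: 0.004
grasp_force: 0.0
t: 4.05
eef_pos: [0.5902, -0.2058, 0.1216]
tool_rot: [-0.0, 0.991, 0.132, -0.001]
contact_force: [-0.3, -0.2, 0.3]
gripper_width: 0.416
grasp_force: 0.0
t 4.05 pos [ 0.5902 -0.2058  0.1216] yaw 15.12 tilt z [-2.2e-03  6.0e-04 -1.0e+00] F [-0.3 -0.2  0.3] T [0.06 0.03 0.02] gw 0.416 gf 0.0 q7 -1.17
-> cm [0.05 0.13 9.81] spin 0.0
0.02 57 y [-0.029 -0.023 -0.017  0.019  0.024]
0.03 75 y [-0.027 -0.023 -0.013  0.017  0.023]
0.04 129 y [-0.026 -0.019 -0.007  0.017  0.027]
0.05 35 y [-0.023 -0.006  0.012  0.021  0.026]
0.15 8 y [-0.027 -0.025 -0.025 -0.025 -0.022]
0.16 31 y [-0.034 -0.032 -0.03  -0.026 -0.024]
0.17 46 y [-0.036 -0.034 -0.032 -0.027 -0.023]
0.18 44 y [-0.035 -0.033 -0.032 -0.027 -0.024]
0.19 11 y [-0.036 -0.034 -0.034 -0.032 -0.027]
0.2 27 y [-0.053 -0.052 -0.051 -0.049 -0.03 ]
0.21 61 y [-0.056 -0.054 -0.05  -0.047 -0.028]
```

View pics/f.png

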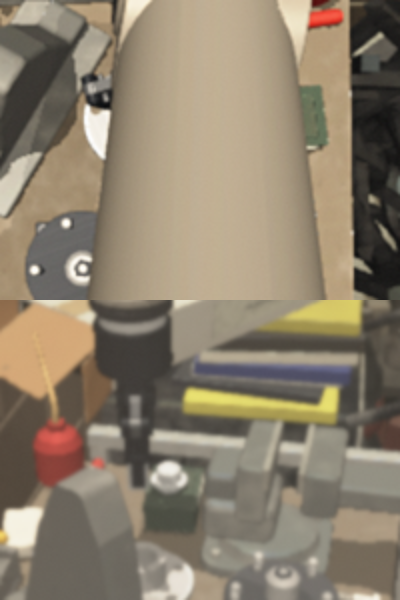

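The side view shows the finger end near (138,485), about 2 cm higher than the reported TCP. I'll measure the real tip height from depth, for both open and shut fingers.

```bash
python3 -m jog '[[0,0,0,0],[0,0,0,0],[0,0,0,0],[0,0,0,0],[0,0,0,0]]' -1; python3 - <<'E'
from h import *
rel([.5908,-.2068,.0235],15.1)
a=cam('top');b=cam('side')
o=bot.get_obs()['eef_pos']
th=np.radians(15.1);y=np.array([np.sin(th),-np.cos(th)]);x=np.array([np.cos(th),np.sin(th)])
for n,c in(('side',b),('top',a)):
    C=cloud(c);d=C[...,:2]-o[:2];X=d@x;Y=d@y;z=C[...,2]
    m=(abs(X)<.04)&(abs(Y)<.075)&(z>.07)&(z<.19)
    print(n,m.sum())
    for zz in np.arange(.1,.19,.005):
        k=m&(abs(z-zz)<.0025)
        if k.any(): print(round(zz,3),k.sum(),'Y',Y[k].min().round(3),Y[k].max().round(3),'X',X[k].min().round(3),X[k].max().round(3),c['pixels'][k].mean(0).round())
print('tcp proj side',proj(b,o),'tip fingers exp', [np.round(proj(b,o+np.array([*(y*s),.013])),1) for s in(-.05,.05)])
save('g.png',cv2.resize(b['pixels'][60:180,250:350],(500,600),interpolation=cv2.INTER_CUBIC))
E
```

```text
t: 4.57
eef_pos: [0.5912, -0.206, 0.1228]
tool_rot: [-0.0, 0.991, 0.132, -0.0]
contact_force: [0.9, 0.5, -0.1]
gripper_width: 0.998
grasp_force: 0.0
t 4.57 pos [ 0.5912 -0.206   0.1228] yaw 15.12 tilt z [-1.e-04  0.e+00 -1.e+00] F [ 0.9  0.5 -0.1] T [-0.02  0.05  0.06] gw 0.998 gf 0.0 q7 -1.17
-> cm [-0.06  0.07  9.93] spin 0.0
side 110
0.165 18 Y -0.05 0.046 X -0.007 0.009 [117. 110.  99.]
0.17 15 Y -0.05 -0.047 X -0.01 0.011 [128. 123. 112.]
0.175 19 Y -0.055 -0.045 X -0.01 0.01 [102.  98.  91.]
0.18 21 Y -0.056 -0.046 X -0.01 0.01 [100.  95.  88.]
0.185 25 Y -0.057 -0.046 X -0.01 0.01 [95. 91. 84.]
top 11
0.165 1 Y -0.048 -0.048 X -0.008 -0.008 [106. 103.  94.]
0.17 2 Y -0.047 -0.046 X -0.011 -0.01 [158. 152. 140.]
0.175 3 Y -0.056 -0.042 X -0.011 -0.004 [63. 58. 52.]
0.18 2 Y -0.054 -0.046 X -0.01 -0.007 [57. 54. 50.]
0.185 3 Y -0.048 -0.042 X -0.011 -0.011 [69. 66. 60.]
tcp proj side (np.float64(298.9552614158525), np.float64(159.34054651486161)) tip fingers exp [array([298.8, 167.9]), array([298.7, 141.8])]
```

View pics/g.png

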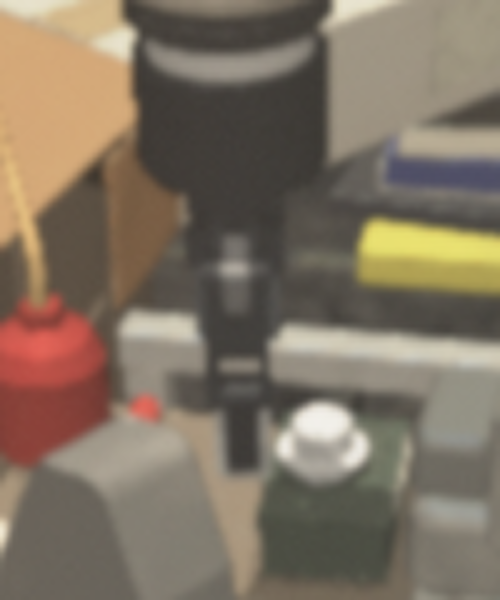

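The near finger's tip is at crop (240,472), so its open end stands about 40 mm above the reported TCP instead of 13. The real fingertips are therefore about 26 mm higher than reported. I'll go lower to allow for that, then check before closing.

```bash
python3 -m jog '[[0,0,3.5,0],[0,0,7,0],[0,0,9.5,0],[0,0,10.8,0],[0,0,11.6,0],[0,0,12.1,0],[0,0,12.3,0],[0,0,12.3,0],[0,0,12.3,0]]' -1; python3 - <<'E'
from h import *
rel([.5908,-.2068,.0],15.1)
a=cam('top');b=cam('side')
o=bot.get_obs()['eef_pos']
th=np.radians(15.1);y=np.array([np.sin(th),-np.cos(th)]);x=np.array([np.cos(th),np.sin(th)])
C=cloud(b);d=C[...,:2]-o[:2];X=d@x;Y=d@y;z=C[...,2]
for zz in np.arange(.01,.09,.005):
    k=(abs(X)<.02)&(abs(Y)<.075)&(abs(Y)>.035)&(abs(z-zz)<.0025)
    if k.any(): print(round(zz,3),k.sum(),'Y',Y[k].min().round(3),Y[k].max().round(3),'X',X[k].min().round(3),X[k].max().round(3),b['pixels'][k].mean(0).round())
E
```

```text
t: 5.42
eef_pos: [0.5922, -0.2063, 0.0012]
tool_rot: [0.0, 0.991, 0.131, 0.001]
contact_force: [-0.4, -0.4, 1.6]
gripper_width: 1.004
grasp_force: 0.0
t 5.42 pos [ 0.5922 -0.2063  0.0012] yaw 15.11 tilt z [ 2.1e-03 -6.0e-04 -1.0e+00] F [-0.4 -0.4  1.6] T [ 0.02 -0.01  0.03] gw 1.004 gf 0.0 q7 -1.2
-> cm [-0.15  0.01  0.12] spin 0.0
0.01 56 Y -0.059 -0.035 X -0.02 -0.004 [140. 134. 125.]
0.015 2 Y -0.061 -0.04 X -0.015 -0.008 [145. 138. 128.]
0.045 6 Y -0.049 -0.046 X -0.009 -0.0 [120. 116. 108.]
0.05 5 Y -0.052 -0.048 X -0.009 -0.003 [105. 101.  95.]
0.055 12 Y -0.054 0.045 X -0.009 -0.001 [91. 88. 82.]
0.06 8 Y -0.054 -0.047 X -0.009 -0.001 [98. 94. 88.]
0.065 7 Y -0.056 -0.048 X -0.01 -0.001 [88. 85. 80.]
0.07 13 Y -0.056 -0.046 X -0.01 0.001 [86. 83. 78.]
0.075 4 Y -0.056 -0.054 X -0.006 -0.003 [74. 71. 68.]
```

```bash
python3 -m jog '[[0,0,0.4,0],[0,0,0.7,0],[0,0,0.7,0]]' -1;python3 -m jog '[[0,0,0,0],[0,0,0,0],[0,0,0,0],[0,0,0,0],[0,0,0,0],[0,0,0,0]]' 1 70; python3 - <<'E'
from h import *
rel([.5908,-.2068,.0],15.1)
b=cam('side');o=bot.get_obs()['eef_pos']
th=np.radians(15.1);y=np.array([np.sin(th),-np.cos(th)]);x=np.array([np.cos(th),np.sin(th)])
C=cloud(b);d=C[...,:2]-o[:2];X=d@x;Y=d@y;z=C[...,2]
for zz in np.arange(.01,.09,.005):
    k=(abs(X)<.02)&(abs(Y)<.075)&(abs(Y)>.03)&(abs(z-zz)<.0025)
    if k.any(): print(round(zz,3),k.sum(),'Y',Y[k].min().round(3),Y[k].max().round(3),'X',X[k].min().round(3),X[k].max().round(3),b['pixels'][k].mean(0).round())
E
```

```text
t: 5.77
eef_pos: [0.5907, -0.2059, -0.0077]
tool_rot: [-0.0, 0.991, 0.131, -0.0]
contact_force: [0.1, 0.0, -0.4]
gripper_width: 1.002
grasp_force: 0.0
t: 6.27
eef_pos: [0.5915, -0.2064, -0.0065]
tool_rot: [0.0, 0.991, 0.131, 0.0]
contact_force: [-1.3, -0.8, 5.5]
gripper_width: 0.629
grasp_force: 74.4
t 6.27 pos [ 0.5915 -0.2064 -0.0065] yaw 15.1 tilt z [ 7.e-04 -5.e-04 -1.e+00] F [-1.3 -0.8  5.5] T [-0.23  0.31  0.  ] gw 0.629 gf 74.4 q7 -1.2
-> cm [-0.07  0.02 -0.65] spin 0.0
0.01 63 Y -0.059 -0.03 X -0.019 -0.003 [168. 160. 149.]
0.015 5 Y -0.057 -0.034 X -0.017 -0.008 [175. 168. 155.]
0.03 1 Y -0.031 -0.031 X -0.011 -0.011 [138. 133. 124.]
0.035 6 Y -0.037 -0.03 X -0.011 -0.002 [115. 112. 104.]
0.04 13 Y -0.04 -0.032 X -0.011 0.0 [92. 89. 83.]
0.045 6 Y -0.04 -0.033 X -0.011 0.0 [90. 87. 82.]
0.05 13 Y -0.041 -0.03 X -0.011 0.0 [92. 89. 84.]
0.055 9 Y -0.041 -0.035 X -0.007 0.002 [76. 73. 69.]
0.07 1 Y -0.053 -0.053 X -0.001 -0.001 [66. 63. 60.]
0.075 10 Y -0.058 -0.055 X -0.011 0.002 [81. 78. 74.]
0.08 24 Y -0.058 -0.042 X -0.013 0.003 [70. 68. 63.]
0.085 11 Y -0.06 -0.051 X -0.011 0.001 [67. 65. 61.]
```

```bash
python3 -m jog '[[0,0,-0.5,0],[0,0,-1.5,0],[0,0,-3,0],[0,0,-5,0],[0,0,-7,0],[0,0,-9,0],[0,0,-11,0],[0,0,-12.2,0],[0,0,-12.8,0],[0,0,-12.8,0],[0,0,-12.8,0]]'; python3 -c "
from h import *
rel([.4259,-.1444,.1195],31.05)"
```

```text
t: 7.23
eef_pos: [0.5904, -0.2058, 0.1201]
tool_rot: [-0.0, 0.991, 0.132, -0.001]
contact_force: [-0.2, 0.3, -7.2]
gripper_width: 0.624
grasp_force: 75.3
t 7.23 pos [ 0.5904 -0.2058  0.1201] yaw 15.12 tilt z [-1.4e-03  4.0e-04 -1.0e+00] F [-0.2  0.3 -7.2] T [ 0.02  0.04 -0.03] gw 0.624 gf 75.3 q7 -1.17
-> cm [-14.28 -10.22   0.08] spin -0.278
```

```bash
python3 -m jog '[[-1,-0.7,0,-0.02],[-3,-2.1,0,-0.06],[-5.5,-3.9,0,-0.1],[-8,-5.7,0,-0.15],[-10.5,-7.5,0,-0.2],[-12.5,-9,0,-0.24],[-13.8,-9.9,0,-0.27],[-14.3,-10.2,0,-0.278],[-14.3,-10.2,0,-0.278],[-14.3,-10.2,0,-0.278],[-14.3,-10.2,0,-0.278]]'; python3 - <<'E'
from h import *
rel([.4259,-.1444,.1195],31.05)
a=cam('top');b=cam('side')
C=cloud(b);d=C[...,:2]-np.array([.4257,-.1447]);r=np.hypot(d[...,0],d[...,1]);z=C[...,2]
m=(r<.07)&(z>.13)&(z<.15)
c,rr=cv2.minEnclosingCircle(C[m][:,:2].astype(np.float32));print(m.sum(),np.median(z[m]),c,rr)
A=cv2.resize(a['pixels'][180:320,260:400],(400,400));B=cv2.resize(b['pixels'][100:240,310:450],(400,400),interpolation=cv2.INTER_CUBIC)
save('i.png',np.hstack([A,B]))
E
```

```text
t: 8.15
eef_pos: [0.428, -0.1452, 0.1209]
tool_rot: [0.0, 0.964, 0.267, 0.001]
contact_force: [0.2, -0.1, -6.9]
gripper_width: 0.629
grasp_force: 75.5
t 8.15 pos [ 0.428  -0.1452  0.1209] yaw 31.0 tilt z [ 0.0013  0.     -1.    ] F [ 0.2 -0.1 -6.9] T [ 0.   -0.03  0.04] gw 0.629 gf 75.5 q7 -0.94
-> cm [-0.14 -0.17  0.14] spin -0.001
1402 0.13807290686303142 (0.42881420254707336, -0.14493121206760406) 0.06087839975953102
```

View pics/i.png

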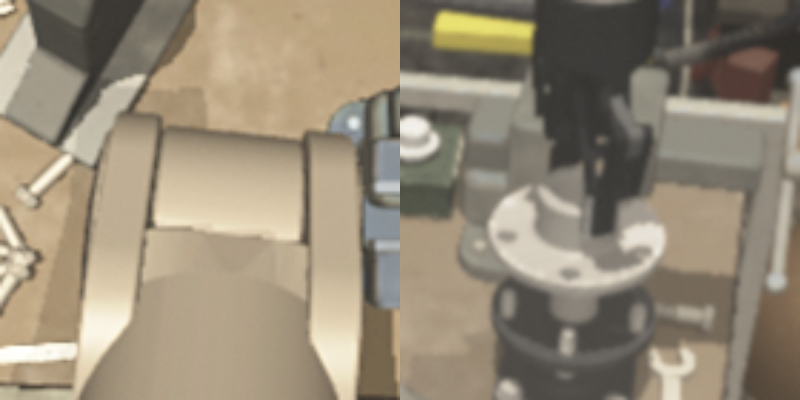

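```bash
python3 -m jog '[[-0.1,-0.1,0,0],[-0.1,-0.1,0,0],[-0.1,-0.1,0,0],[-0.1,-0.1,0,0]]'; python3 - <<'E'
from h import *
rel([.4259,-.1444,.1195],31.05)
b=cam('side');rel([.4259,-.1444,.1195],31.05)
def circ(c,lo,hi,ctr):
    C=cloud(c);d=C[...,:2]-np.array(ctr);r=np.hypot(d[...,0],d[...,1]);z=C[...,2];m=(r<.075)&(z>lo)&(z<hi)
    cc,rr=cv2.minEnclosingCircle(C[m][:,:2].astype(np.float32))
    # outer edge robust: support in directions
    P=C[m];out=[]
    from scipy.optimize import least_squares
    an=np.arctan2(P[:,1]-cc[1],P[:,0]-cc[0]);R_=np.hypot(P[:,1]-cc[1],P[:,0]-cc[0]);E=[]
    for k in np.arange(-np.pi,np.pi,.15):
        s=(an>=k)&(an<k+.15)
        if s.sum()>5 and R_[s].max()>.053: E.append(P[s][np.argmax(R_[s])])
    E=np.array(E);f=least_squares(lambda x:np.hypot(E[:,0]-x[0],E[:,1]-x[1])-x[2],[*cc,.06],loss='soft_l1',f_scale=.001)
    return np.median(P[:,2]),np.round(cc,4),round(rr,4),f.x.round(4),len(E)
print('flange',circ(b,.13,.15,(.426,-.145)));
import numpy as np
E
cp side.npz side2.npz; python3 - <<'E'
from h import *
b=load('side2')
for p in [(508-400,238),(570-400,273),(645-400,240)]:
    u=310+(p[0]+.5)/2.857-.5;v=100+(p[1]+.5)/2.857-.5
    o=b['pose'][:3,3];d=w(b,u,v,1.)-o;q=o+d*(.138-o[2])/d[2];e=q[:2]-[.427,-.1448];print(q.round(4),np.hypot(*e).round(4),(np.degrees(np.arctan2(e[1],e[0]))%72).round(1))
E
```

```text
t: 8.58
eef_pos: [0.4253, -0.1445, 0.1209]
tool_rot: [-0.0, 0.964, 0.268, 0.0]
contact_force: [-0.1, -0.1, -6.3]
gripper_width: 0.626
grasp_force: 75.5
t 8.58 pos [ 0.4253 -0.1445  0.1209] yaw 31.04 tilt z [ 0.  0. -1.] F [-0.1 -0.1 -6.3] T [0.03 0.   0.04] gw 0.626 gf 75.5 q7 -0.93
-> cm [0.06 0.03 0.14] spin -0.0
t 8.63 pos [ 0.4253 -0.1445  0.1209] yaw 31.04 tilt z [ 1.e-04  0.e+00 -1.e+00] F [-0.8 -0.  -6.7] T [ 0.02 -0.02  0.01] gw 0.625 gf 75.5 q7 -0.93
-> cm [0.06 0.03 0.14] spin -0.0
flange (np.float64(0.13798392427682915), array([ 0.4265, -0.1436]), 0.0605, array([ 0.426 , -0.1437,  0.0595]), 35)
[ 0.4721 -0.1264  0.138 ] 0.0487 22.2
[ 0.426  -0.0979  0.138 ] 0.0469 19.3
[ 0.3815 -0.1442  0.138 ] 0.0455 35.3
```

```bash
python3 -m jog '[[0,0,1,0],[0,0,1.8,0],[0,0,2.3,0],[0,0,2.6,0],[0,0,2.7,0],[0,0,2.8,0],[0,0,2.9,0],[0,0,3.0,0],[0,0,3.1,0],[0,0,3.2,0],[0,0,3.3,0],[0,0,3.4,0],[0,0,3.5,0],[0,0,3.6,0],[0,0,3.6,0]]'; python3 -c "
from h import *
rel([.4255,-.1448,.0815],31.05)"
```

```text
t: 9.88
eef_pos: [0.425, -0.1444, 0.0847]
tool_rot: [-0.0, 0.964, 0.268, -0.0]
contact_force: [0.2, 0.5, -7.3]
gripper_width: 0.625
grasp_force: 75.4
t 9.88 pos [ 0.425  -0.1444  0.0847] yaw 31.04 tilt z [-3.e-04  1.e-04 -1.e+00] F [ 0.2  0.5 -7.3] T [0.01 0.01 0.01] gw 0.625 gf 75.4 q7 -0.96
-> cm [0.02 0.05 0.32] spin -0.0
```

```bash
python3 -m jog '[[0,0,0.1,0],[0,0,0.2,0],[0,0,0.3,0],[0,0,0.4,0],[0,0,0.5,0],[0,0,0.5,0]]'; python3 -c "
from h import *
rel([.4255,-.1448,.0815],31.05)"
```

```text
t: 10.38
eef_pos: [0.425, -0.1444, 0.0797]
tool_rot: [-0.0, 0.964, 0.268, -0.0]
contact_force: [-0.2, 0.3, -6.2]
gripper_width: 0.625
grasp_force: 75.4
t 10.38 pos [ 0.425  -0.1444  0.0797] yaw 31.04 tilt z [-3.e-04  1.e-04 -1.e+00] F [-0.2  0.3 -6.2] T [ 0.02 -0.   -0.01] gw 0.625 gf 75.4 q7 -0.97
-> cm [ 0.02  0.06 -0.18] spin -0.0
```

```bash
python3 -m jog '[[0,0,0.1,0],[0,0,0.2,0],[0,0,0.3,0],[0,0,0.3,0]]'; python3 -c "
from h import *
rel([.4255,-.1448,.0815],31.05)"
```

```text
t: 10.72
eef_pos: [0.425, -0.1444, 0.0767]
tool_rot: [-0.0, 0.964, 0.268, -0.0]
contact_force: [-0.7, 0.2, -6.2]
gripper_width: 0.628
grasp_force: 75.4
t 10.72 pos [ 0.425  -0.1444  0.0767] yaw 31.04 tilt z [-3.e-04  1.e-04 -1.e+00] F [-0.7  0.2 -6.2] T [-0.06  0.05  0.01] gw 0.628 gf 75.4 q7 -0.97
-> cm [ 0.02  0.06 -0.48] spin -0.0
```

Already below the stud ends with no force, so the holes have found the studs. I'll carry on down slowly.

```bash
python3 -m jog '[[0,0,0.12,0],[0,0,0.24,0],[0,0,0.36,0],[0,0,0.48,0],[0,0,0.6,0],[0,0,0.72,0],[0,0,0.84,0],[0,0,0.96,0],[0,0,1.08,0],[0,0,1.2,0],[0,0,1.3,0],[0,0,1.3,0]]'; python3 -c "
from h import *
rel([.4255,-.1448,.061],31.05)"
```

```text
t: 11.72
eef_pos: [0.425, -0.1444, 0.0637]
tool_rot: [-0.0, 0.964, 0.268, -0.0]
contact_force: [-0.1, -0.0, -6.7]
gripper_width: 0.62
grasp_force: 75.4
t 11.72 pos [ 0.425  -0.1444  0.0637] yaw 31.04 tilt z [-3.e-04  1.e-04 -1.e+00] F [-0.1 -0.  -6.7] T [-0.    0.04  0.  ] gw 0.62 gf 75.4 q7 -0.98
-> cm [0.02 0.06 0.27] spin -0.0
```

```bash
python3 -m jog '[[0,0,0.08,0],[0,0,0.16,0],[0,0,0.24,0],[0,0,0.24,0],[0,0,0.24,0]]'; python3 -m jog '[[0,0,0.03,0],[0,0,0.06,0],[0,0,0.06,0]]'
```

```text
t: 12.13
eef_pos: [0.4253, -0.1445, 0.0615]
tool_rot: [0.0, 0.964, 0.268, 0.0]
contact_force: [0.3, -0.2, -6.5]
gripper_width: 0.623
grasp_force: 75.5
t: 12.38
eef_pos: [0.4252, -0.1445, 0.0614]
tool_rot: [0.0, 0.964, 0.268, 0.0]
contact_force: [-3.5, 0.8, 5.2]
gripper_width: 0.626
grasp_force: 76.6
```

```bash
python3 -m jog '[[0,0,0,0],[0,0,0,0],[0,0,0,0],[0,0,0,0],[0,0,0,0]]' -1; python3 -m jog '[[0,0,-1,0],[0,0,-3,0],[0,0,-6,0],[0,0,-10,0],[0,0,-14,0],[0,0,-15,0],[0,0,-15,0]]';python3 - <<'E'
from h import *
rel([.594,-.3575,.15],-10)
b=cam('side')
C=cloud(b);d=C[...,:2]-np.array([.4255,-.1448]);r=np.hypot(d[...,0],d[...,1]);z=C[...,2]
for lo,hi,n in((.033,.042,'disc'),(.055,.06,'disc2')):
    m=(r>lo)&(r<hi)&(z>.06)&(z<.1)
    print(n,np.percentile(z[m],[10,50,90]).round(4),'fit',np.linalg.lstsq(np.c_[C[m][:,:2],np.ones(m.sum())],z[m],rcond=None)[0].round(3))
m=(r<.03)&(z>.106)&(z<.12);print('boss',np.median(z[m]),C[m].mean(0),cv2.minEnclosingCircle(C[m][:,:2].astype(np.float32)))
save('k.png',cv2.resize(b['pixels'][120:250,320:430],(500,591),interpolation=cv2.INTER_CUBIC))
E
```

```text
t: 12.8
eef_pos: [0.4255, -0.1446, 0.061]
tool_rot: [0.0, 0.964, 0.268, 0.0]
contact_force: [-0.1, 0.3, 0.2]
gripper_width: 1.003
grasp_force: 0.0
t: 13.38
eef_pos: [0.4277, -0.145, 0.2151]
tool_rot: [0.002, 0.964, 0.268, 0.003]
contact_force: [0.8, 0.0, -0.3]
gripper_width: 0.999
grasp_force: 0.0
t 13.38 pos [ 0.4277 -0.145   0.2151] yaw 31.04 tilt z [ 0.0077 -0.0025 -1.    ] F [ 0.8  0.  -0.3] T [ 0.    0.   -0.02] gw 0.999 gf 0.0 q7 -0.88
-> cm [ 3.26 26.74  6.69] spin 0.716
disc [0.0775 0.0787 0.0802] fit [0.   0.01 0.08]
disc2 [0.063  0.0748 0.0793] fit [ 0.004 -0.096  0.061]
boss 0.1119992313806425 [ 0.42546609 -0.14221794  0.11140188] ((0.4253276288509369, -0.14475330710411072), 0.0292707197368145)
```

View pics/k.png

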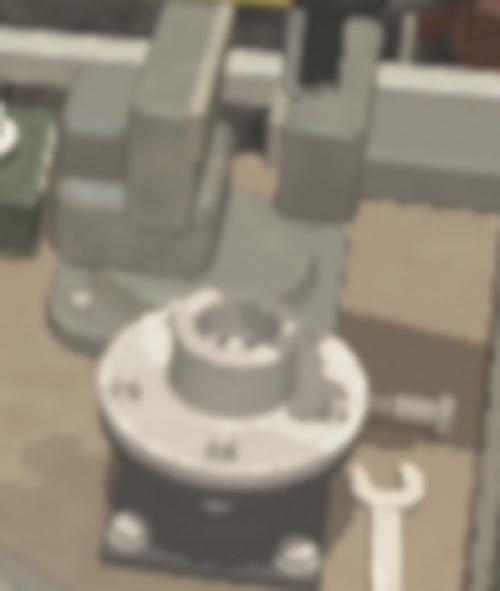

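The flange is seated: disc top at 0.0787, boss end at 0.112, and stud ends visible in the holes at crop (125,390), (220,450) and (335,405). Now the cap.

```bash
python3 -m jog '[[0.5,3.5,0,0.1],[1,7.5,0,0.22],[1.5,11.5,0,0.34],[2,15.5,0,0.46],[2.4,19.5,0,0.58],[2.8,23.3,0,0.68],[3.1,25.8,1.5,0.716],[3.3,26.7,4,0.716],[3.3,26.7,6.5,0.716],[3.3,26.7,6.5,0.716],[3.3,26.7,6.5,0.716],[3.3,26.7,6.5,0.716]]'; python3 - <<'E'
from h import *
rel([.594,-.3575,.031],-10)
E
```

```text
t: 14.43
eef_pos: [0.5911, -0.3558, 0.1462]
tool_rot: [-0.0, 0.996, -0.087, -0.0]
contact_force: [-0.1, -1.1, -0.1]
gripper_width: 1.002
grasp_force: 0.0
t 14.43 pos [ 0.5911 -0.3558  0.1462] yaw -9.96 tilt z [-3.e-04  4.e-04 -1.e+00] F [-0.1 -1.1 -0.1] T [-0.04 -0.02  0.01] gw 1.002 gf 0.0 q7 -1.34
-> cm [ 0.32  0.12 11.52] spin 0.001
```

```bash
python3 -m jog '[[0.1,0.05,3,0],[0.3,0.1,6,0],[0.3,0.1,8.5,0],[0.3,0.1,10.2,0],[0.3,0.1,11,0],[0.3,0.1,11.5,0],[0.3,0.1,11.5,0],[0.3,0.1,11.5,0]]'; python3 - <<'E'
from h import *
rel([.594,-.3575,.031],-10)
b=cam('side');o=bot.get_obs()['eef_pos']
th=np.radians(-10);y=np.array([np.sin(th),-np.cos(th)]);x=np.array([np.cos(th),np.sin(th)])
C=cloud(b);d=C[...,:2]-o[:2];X=d@x;Y=d@y;z=C[...,2]
for zz in np.arange(.055,.1,.005):
    k=(abs(X)<.02)&(abs(Y)<.075)&(abs(Y)>.03)&(abs(z-zz)<.0025)
    if k.any(): print(round(zz,3),k.sum(),'Y',Y[k].min().round(3),Y[k].max().round(3),'X',X[k].min().round(3),X[k].max().round(3))
E
```

```text
t: 15.1
eef_pos: [0.595, -0.3582, 0.0327]
tool_rot: [0.0, 0.996, -0.087, 0.001]
contact_force: [0.3, -0.9, -0.2]
gripper_width: 1.002
grasp_force: 0.0
t 15.1 pos [ 0.595  -0.3582  0.0327] yaw -9.98 tilt z [ 0.0022 -0.0011 -1.    ] F [ 0.3 -0.9 -0.2] T [ 0.03  0.04 -0.01] gw 1.002 gf 0.0 q7 -1.35
-> cm [-0.11 -0.05  0.17] spin 0.0
0.075 11 Y -0.048 0.048 X -0.006 0.011
0.08 23 Y -0.051 0.051 X -0.011 0.012
0.085 24 Y -0.057 0.046 X -0.011 0.011
0.09 34 Y -0.058 0.049 X -0.012 0.011
0.095 31 Y -0.057 0.048 X -0.012 0.012
```

```bash
python3 -m jog '[[0,0,0,0],[0,0,0,0],[0,0,0,0],[0,0,0,0],[0,0,0,0],[0,0,0,0],[0,0,0,0],[0,0,0,0],[0,0,0,0],[0,0,0,0]]' 1 80; python3 -c "
from h import *
rel([.594,-.3575,.031],-10)"
```

```text
t: 15.98
eef_pos: [0.5942, -0.358, 0.0317]
tool_rot: [0.0, 0.996, -0.087, 0.0]
contact_force: [-0.6, 1.6, 5.4]
gripper_width: 0.297
grasp_force: 78.4
t 15.98 pos [ 0.5942 -0.358   0.0317] yaw -9.99 tilt z [ 8.e-04 -5.e-04 -1.e+00] F [-0.6  1.6  5.4] T [ 0.17  0.26 -0.04] gw 0.297 gf 78.4 q7 -1.35
-> cm [-0.03 -0.05  0.07] spin 0.0
```

```bash
python3 -m jog '[[0,0,-0.6,0],[0,0,-2,0],[0,0,-4.5,0],[0,0,-8,0],[0,0,-11,0],[0,0,-13.5,0],[0,0,-14.7,0],[0,0,-15,0],[0,0,-15,0]]'; python3 -c "
from h import *
rel([.4254,-.1448,.18],-10)"
```

```text
t: 16.73
eef_pos: [0.594, -0.3578, 0.1815]
tool_rot: [0.0, 0.996, -0.087, 0.0]
contact_force: [-0.1, 0.1, -1.7]
gripper_width: 0.295
grasp_force: 78.8
t 16.73 pos [ 0.594  -0.3578  0.1815] yaw -9.98 tilt z [ 9.e-04 -5.e-04 -1.e+00] F [-0.1  0.1 -1.7] T [-0.01 -0.03  0.04] gw 0.295 gf 78.8 q7 -1.33
-> cm [-20.3  -18.05   0.12] spin 0.0
```

```bash
python3 -m jog '[[-1.5,-1.3,0,0],[-4,-3.5,0,0],[-7,-6.2,0,0],[-10,-8.9,0,0],[-13,-11.6,0,0],[-16,-14.2,0,0],[-18.5,-16.5,0,0],[-19.8,-17.6,0,0],[-20.3,-18.05,0,0],[-20.3,-18.05,0,0],[-20.3,-18.05,0,0],[-20.3,-18.05,0,0],[-20.3,-18.05,0,0],[-20.3,-18.05,0,0]]'; python3 - <<'E'
from h import *
rel([.4254,-.1448,.113],-10)
b=cam('side');C=cloud(b);d=C[...,:2]-np.array([.4254,-.1448]);r=np.hypot(d[...,0],d[...,1]);z=C[...,2];px=b['pixels'].astype(int)
for lo,hi in((.18,.192),(.192,.197),(.197,.203),(.203,.21)):
    m=(r<.03)&(z>lo)&(z<hi)&(px.sum(-1)>330)
    if m.sum()>5: print(lo,m.sum(),C[m].mean(0).round(4),cv2.minEnclosingCircle(C[m][:,:2].astype(np.float32)))
m=(r<.03)&(z>.15)&(z<.25)&(px.sum(-1)>330);print(np.percentile(z[m],[0,10,50,90,100]))
save('l.png',cv2.resize(b['pixels'][90:220,320:430],(500,591),interpolation=cv2.INTER_CUBIC))
E
```

```text
t: 17.9
eef_pos: [0.4257, -0.1455, 0.1806]
tool_rot: [-0.0, 0.996, -0.088, -0.0]
contact_force: [-0.2, 0.3, -0.1]
gripper_width: 0.294
grasp_force: 78.9
t 17.9 pos [ 0.4257 -0.1455  0.1806] yaw -10.05 tilt z [-2.e-04  2.e-04 -1.e+00] F [-0.2  0.3 -0.1] T [-0.01 -0.    0.03] gw 0.294 gf 78.9 q7 -1.59
-> cm [-0.04 -0.06  6.76] spin -0.001
0.18 12 [ 0.4261 -0.1337  0.1905] ((0.4262440800666809, -0.13944002985954285), 0.013079366646707058)
0.192 16 [ 0.4253 -0.1298  0.1938] ((0.4265498220920563, -0.13388508558273315), 0.010266311466693878)
0.197 137 [ 0.4258 -0.1371  0.2009] ((0.42761871218681335, -0.14468075335025787), 0.02275516465306282)
0.203 34 [ 0.424  -0.135   0.2056] ((0.42664432525634766, -0.14195111393928528), 0.013949304819107056)
[0.18881053 0.19713854 0.20166885 0.21942177 0.24761198]
```

View pics/l.png

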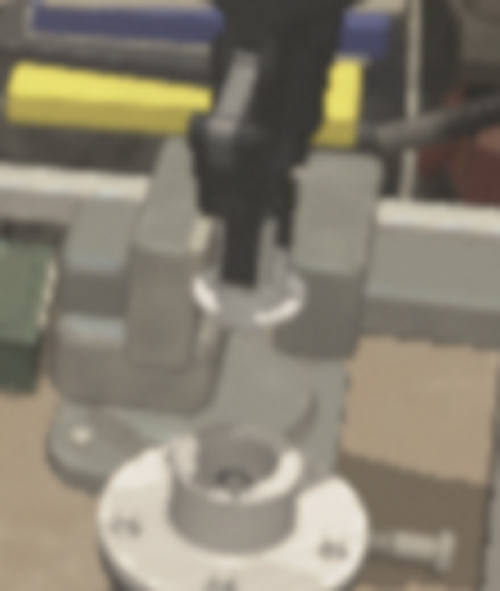

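The cap hangs level with its rim centred at crop (249,293). The boss mouth below is centred at (236,462).

```bash
python3 - <<'E'
from h import *
b=load('side')
def atz(p,z):
    u=320+(p[0]+.5)/4.545-.5;v=90+(p[1]+.5)/4.545-.5;o=b['pose'][:3,3];d=w(b,u,v,1.)-o;return o+d*(z-o[2])/d[2]
print(atz((249,293),.1995),atz((236.5,464),.112),proj(b,[.4254,-.1448,.1995]))
E
```

```text
[ 0.42679726 -0.14480587  0.1995    ] [ 0.42542088 -0.14245454  0.112     ] (np.float64(375.1446856545506), np.float64(154.16710571915468))
```

```bash
python3 -m jog '[[-0.12,-0.03,1.5,0],[-0.12,-0.03,3.5,0],[-0.12,-0.03,5.3,0],[-0.12,-0.03,6.5,0],[-0.12,-0.03,7,0],[-0.12,-0.03,7.1,0],[-0.12,-0.03,7.2,0],[-0.12,-0.03,7.3,0],[-0.12,-0.03,7.4,0],[-0.12,-0.03,7.5,0],[-0.12,-0.03,7.6,0],[-0.12,-0.03,7.6,0]]'; python3 -c "
from h import *
rel([.4254,-.1448,.0945],-10)"
```

```text
t: 18.95
eef_pos: [0.4242, -0.1443, 0.105]
tool_rot: [0.0, 0.996, -0.087, 0.0]
contact_force: [-0.1, -0.4, -1.1]
gripper_width: 0.297
grasp_force: 78.9
t 18.95 pos [ 0.4242 -0.1443  0.105 ] yaw -9.98 tilt z [ 3.e-04 -1.e-04 -1.e+00] F [-0.1 -0.4 -1.1] T [-0.04 -0.02  0.04] gw 0.297 gf 78.9 q7 -1.62
-> cm [0.13 0.03 1.05] spin 0.0
```

```bash
python3 -m jog '[[0,0,0.1,0],[0,0,0.2,0],[0,0,0.3,0],[0,0,0.3,0]]';python3 -m jog '[[0,0,0.1,0],[0,0,0.2,0],[0,0,0.2,0]]'; python3 -c "
from h import *
rel([.4254,-.1448,.0945],-10)"
```

```text
t: 19.28
eef_pos: [0.4245, -0.1442, 0.102]
tool_rot: [-0.0, 0.996, -0.087, 0.0]
contact_force: [0.2, 1.1, 1.2]
gripper_width: 0.295
grasp_force: 79.1
t: 19.53
eef_pos: [0.4248, -0.1442, 0.1005]
tool_rot: [0.0, 0.996, -0.087, 0.001]
contact_force: [-0.4, 0.8, 5.0]
gripper_width: 0.292
grasp_force: 79.6
t 19.53 pos [ 0.4248 -0.1442  0.1005] yaw -9.97 tilt z [ 1.2e-03 -2.0e-04 -1.0e+00] F [-0.4  0.8  5. ] T [0.13 0.14 0.01] gw 0.292 gf 79.6 q7 -1.63
-> cm [0.07 0.04 0.6 ] spin 0.0
```

Lugs are engaging at 5 N, so I'll keep pushing in small steps.

```bash
python3 -m jog '[[0,0,0.05,0],[0,0,0.1,0],[0,0,0.15,0],[0,0,0.15,0]]';python3 -m jog '[[0,0,0.05,0],[0,0,0.1,0],[0,0,0.15,0],[0,0,0.15,0]]'; python3 -c "
from h import *
rel([.4254,-.1448,.0945],-10)"
```

```text
t: 19.87
eef_pos: [0.4247, -0.1442, 0.0991]
tool_rot: [0.0, 0.996, -0.087, 0.001]
contact_force: [-0.8, 1.0, 7.0]
gripper_width: 0.295
grasp_force: 79.8
t: 20.2
eef_pos: [0.4249, -0.1443, 0.0976]
tool_rot: [0.0, 0.996, -0.087, 0.001]
contact_force: [0.1, 0.9, 4.6]
gripper_width: 0.295
grasp_force: 79.6
t 20.2 pos [ 0.4249 -0.1443  0.0976] yaw -9.97 tilt z [ 1.4e-03 -3.0e-04 -1.0e+00] F [0.1 0.9 4.6] T [0.19 0.13 0.09] gw 0.295 gf 79.6 q7 -1.63
-> cm [0.06 0.04 0.31] spin 0.001
```

```bash
python3 -m jog '[[0,0,0.05,0],[0,0,0.1,0],[0,0,0.15,0],[0,0,0.15,0]]';python3 -m jog '[[0,0,0.05,0],[0,0,0.1,0],[0,0,0.1,0]]'; python3 -c "
from h import *
rel([.4254,-.1448,.0945],-10)"
```

```text
t: 20.53
eef_pos: [0.4249, -0.1443, 0.0963]
tool_rot: [0.0, 0.996, -0.087, 0.001]
contact_force: [-0.2, 0.8, 9.1]
gripper_width: 0.294
grasp_force: 80.0
t: 20.78
eef_pos: [0.4248, -0.1443, 0.0953]
tool_rot: [0.0, 0.996, -0.087, 0.001]
contact_force: [-2.1, 1.1, 9.9]
gripper_width: 0.299
grasp_force: 80.2
t 20.78 pos [ 0.4248 -0.1443  0.0953] yaw -9.97 tilt z [ 1.2e-03 -3.0e-04 -1.0e+00] F [-2.1  1.1  9.9] T [0.27 0.44 0.09] gw 0.299 gf 80.2 q7 -1.63
-> cm [0.07 0.04 0.08] spin 0.001
```

```bash
python3 -m jog '[[0,0,0.05,0],[0,0,0.05,0]]';python3 -m jog '[[0,0,0.05,0],[0,0,0.05,0]]'; python3 - <<'E'
from h import *
rel([.4254,-.1448,.0945],-10)
b=cam('side');C=cloud(b);d=C[...,:2]-np.array([.4254,-.1448]);r=np.hypot(d[...,0],d[...,1]);z=C[...,2];px=b['pixels'].astype(int)
m=(r<.0225)&(r>.0175)&(z>.105)&(z<.125)&(px.sum(-1)>330);print('rim top',m.sum(),np.percentile(z[m],[10,50,90]))
E
```

```text
t: 20.95
eef_pos: [0.4249, -0.1443, 0.0952]
tool_rot: [0.0, 0.996, -0.087, 0.001]
contact_force: [-3.7, 2.5, 16.8]
gripper_width: 0.299
grasp_force: 80.9
t: 21.12
eef_pos: [0.4249, -0.1443, 0.0952]
tool_rot: [0.0, 0.996, -0.087, 0.001]
contact_force: [-5.8, 2.1, 21.3]
gripper_width: 0.3
grasp_force: 81.6
t 21.12 pos [ 0.4249 -0.1443  0.0952] yaw -9.98 tilt z [ 1.2e-03 -5.0e-04 -1.0e+00] F [-5.8  2.1 21.3] T [0.51 1.3  0.06] gw 0.3 gf 81.6 q7 -1.63
-> cm [0.06 0.04 0.07] spin 0.0
rim top 93 [0.11232314 0.11542383 0.11667964]
```

It has bottomed out, with the rim top at 0.115. Release, retreat and check.

```bash
python3 -m jog '[[0,0,-0.08,0],[0,0,-0.08,0]]'; python3 -m jog '[[0,0,0,0],[0,0,0,0],[0,0,0,0],[0,0,0,0],[0,0,0,0],[0,0,0,0]]' -1; python3 -m jog '[[0,0,-1,0],[0,0,-3,0],[0,0,-6,0],[0,0,-9,0],[0,0,-11,0],[0,0,-12,0],[0,0,-12,0],[0,0,-12,0]]';python3 - <<'E'
from h import *
b=cam('side');C=cloud(b);d=C[...,:2]-np.array([.4254,-.1448]);r=np.hypot(d[...,0],d[...,1]);z=C[...,2]
for n,lo,hi in(('crown',0,.011),('rim',.0175,.0215),('boss',.0245,.027),('disc',.033,.042)):
    m=(r<hi)&(r>lo)&(z>.07)&(z<.145);print(n,m.sum(),np.percentile(z[m],[10,50,90]).round(4))
m=(r<.02)&(z>.128)&(z<.14);P=C[m];print(np.linalg.lstsq(np.c_[P[:,:2]-P[:,:2].mean(0),np.ones(len(P))],P[:,2],rcond=None)[0].round(3),cv2.minEnclosingCircle(P[:,:2].astype(np.float32)))
E
```

```text
t: 21.33
eef_pos: [0.4248, -0.1443, 0.0953]
tool_rot: [0.0, 0.996, -0.087, 0.001]
contact_force: [-2.6, 1.2, 12.0]
gripper_width: 0.302
grasp_force: 80.4
t: 21.83
eef_pos: [0.4241, -0.1443, 0.0941]
tool_rot: [-0.0, 0.996, -0.087, -0.0]
contact_force: [-0.4, -0.2, -1.4]
gripper_width: 1.0
grasp_force: 0.0
t: 22.5
eef_pos: [0.4239, -0.1443, 0.214]
tool_rot: [0.0, 0.996, -0.087, 0.0]
contact_force: [-0.5, -0.7, -0.6]
gripper_width: 1.002
grasp_force: 0.0
crown 63 [0.1318 0.1328 0.1341]
rim 73 [0.1126 0.1154 0.1168]
boss 222 [0.084  0.0978 0.1126]
disc 238 [0.0774 0.0788 0.0799]
[-0.001 -0.081  0.132] ((0.4253222942352295, -0.14359188079833984), 0.014730813913047314)
```

```bash
python3 -c "
from station import bot
print(bot.hand_in())"
```

```text
the job is handed in; nothing more can be done
None
```

The flange is down flat on the hub over all five studs, the dust cap is pushed fully home in the boss, the gripper is open and clear, and the job was handed in at about 22.5 s; no verdict came back, the final cap push peaked at about 21 N against your 8–15 N as it bottomed, one earlier grasp closed on nothing without visibly moving anything, and no move touched the marker or pliers.

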